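# Open the dye-pot bay of a sliding-door bench cabinet

### The job

The bench cabinet has an orange fixed panel in the middle and a white sliding door on either side. See which end bay holds the dye pot with the red lid, slide that bay's white door all the way behind the orange panel so that the pot can be reached, and let go. Leave the other white door as it is.

Things in the scene. Friction and masses are not known exactly. Their poses are not given: they have to be found in the camera images.
- cabinet: Fixed three-bay cabinet, 170 deep (x) by 460 wide (y) by 170 mm high, oak, clear top and back. Origin: centre of its underside; front with the doors at -x, facing the robot, +y is its left seen by the robot. Partitions at y = -80 and 80. Front track: fixed orange panel 170 mm wide, mid bay. Rear track: a white door (145 wide) per end bay, sliding behind the panel.
- left_pull (a point): Centre of the left (+y) white door's pull: upright black block 24 (x) by 14 (y) by 55 mm tall, free in front of the door on a stem 10 mm wide; pinch its 14 mm width from above. The point is 20 mm below the block's top, 145 mm above the bench, at cabinet x = -110 mm. Cabinet y: +205 mm shut, +100 at the inner stop, starts +205 to +185. Slides straight along cabinet y, opens towards -y; 3 N friction, stays where left.
- right_pull (a point): Centre of the right (-y) white door's pull: upright black block 24 (x) by 14 (y) by 55 mm tall, free in front of the door on a stem 10 mm wide; pinch its 14 mm width from above. The point is 20 mm below the block's top, 145 mm above the bench, at cabinet x = -110 mm. Cabinet y: -205 mm shut, -100 at the inner stop, starts -205 to -185. Slides straight along cabinet y, opens towards +y; 3 N friction, stays where left.
- red_pot: White round dye pot with a red lid, 68 mm across and 66 mm high, standing in the left (cabinet y > 0) or right (cabinet y < 0) end bay, visible through the clear top. Origin: centre of its underside. A pot with a blue lid stands in the other end bay and one with a black lid in the middle bay.

How it is judged:
By the outcome, as a careful person would: the job done as asked, in the order asked, and still so for the second after the job is handed in, with the robot touching nothing.
It also fails if it takes over 29 s, if anything falls off the work surface, if the arm or the gripper's body presses on something with over 40 N, if the wrist force passes 120 N, or if a joint passes its speed limit or range.

### The arm

A 6-joint arm with a two-finger parallel gripper is mounted at the origin on the work surface. World frame = base frame: x ahead of the robot, y to its left, z up, the work surface at z = 0. Lengths are in m, angles in degrees, forces in N, time in s.
With the tool pointing down it reaches from about 0.35 to 0.975 m from the base axis. Payload 4.9 kg.
Tool frame: the origin (TCP) lies midway between the tips of the shut fingers; the grasp point (between the pads) lies 19 mm behind it; z points along the fingers, y is the line along which they close (so a half turn about z gives the same grasp; the last joint's range is limited). The gripper opens to 85 mm and grips with 20 to 120 N. Pads are 22 mm wide; open, the fingers measure 114 mm over their backs; the gripper's body (76 mm by 85 mm) begins 54 mm behind the grasp point. The pads swing forward as they close: fully open they stand 13 mm farther back than shut.
Start: joints at [-78.782, 3.019, 92.412, -0, 84.569, -6.818], TCP at [0.194, -0.594, 0.231] pointing down, gripper open.
Joint ranges: [-172.51, 172.51], [-57.92, 126.97], [3.15, 148.05], [-58.71, 238.71], [5.1, 150.11], [-179.66, 179.66]. Speed limits (degrees/s): [147.25, 147.25, 180, 180, 180, 180].

### API

Orientations are given as [roll, pitch, yaw] about the fixed x, y, z axes, in that order (R = Rz(yaw) Ry(pitch) Rx(roll)).
In Python, from cell import manip gives the robot as it stands. The module is installed in compiled form; this text tells all that it offers.
- The arm moves only by the shell command python3 -m jog 'ROWS'. ROWS is JSON, a list of rows, each a list of 7 numbers: the shift along the tool's x, y, z in m, then the turn, a rotation vector about the tool's x, y, z in degrees, then the opening, from -1 (shut) to 1 (fully open). In form: [[tx, ty, tz, rx, ry, rz, jaw], ...]. A call has 1 to 12 rows; each row shifts and turns the commanded pose from where the row before left it, along the tool's axes as they then stand; what a row does not reach is not made up. A row lasts 1/12 s, in which the tool goes at most 41.7 mm and 7.16 degrees, less where a joint would pass 70% of its speed; a pose out of reach is approached as far as the arm can. A call is refused whole if a number of a shift passes 0.0417 or a number of a turn 7.16, either way. A call with a gripper value outside its range is refused whole. The fingers move at their own pace and stop on an object; the grip force is fixed at half the most. Time passes only in rows, so rows that do not move let the fingers close. It gives the time, the measured TCP pose, the force, the opening and the grip force at its end, in the units of the state.
- manip.state(): the state, without advancing time (a new reading comes with each control period).
- manip.read_camera(name): name is "side" or "top" or "wrist"; returns a dict with "color" (384x512x3 uint8, red, green, blue), "depth" (384x512 float32, m along the optical axis (not along the pixel's ray), 0 where there is no reading), "fx", "fy", "cx", "cy" (pixels), "rvec" (rotation vector, rad) and "tvec" (3), from world to camera coordinates, as OpenCV has them; the wrist camera has in their place "hand_eye" (4x4, takes a point from camera to tool coordinates, whose origin is the TCP and whose axes are the flange's). Camera axes: x right, y down, z forward; pixel columns grow to the right and rows downward; lengths in m; the calibration is good to about 2 mm. The wrist camera is an equidistant fisheye: a pixel r from the principal point sees the ray r / f radians off the axis. A picture is of the moment at which its call begins: read the wrist's pose just before it.
- manip.close_job(): hands the job in; it is judged then, once.
The state is a dict: "time_s": time; "qpos": joint angles; "qd": joint speeds; "tau": joint torques, N m; "eef_pos": TCP position; "eef_rot": TCP orientation; "wrist_force": force on the tool from outside, world axes, zero at the start; "ft_torque": the same for the moment, N m; "width": opening from 0.0 (shut) to 1.0 (fully open); "gripper_force": force on a finger pad.
Only numpy, scipy, OpenCV 4.12 (cv2) and the standard library are available. Lean on these libraries where they do the work, as an engineer would, in place of code of your own. Each camera call takes 0.05 s, during which the arm holds its last target. There are 200 camera calls.

## Working session

There is one attempt and no reset: what is moved stays moved. The work goes in short steps, Python scripts to look and compute and a shell command to move; the robot and the scene stay as the last step left them, time stands still between calls to the robot, and variables do not carry over. Pictures are saved under pics/ and viewed, at most 10 in all, crops included, and the job is handed in when it is done.

```bash
mkdir -p pics; cat > h.py <<'E'
import numpy as np, cv2
from cell import manip
def snap(n):
    c=manip.read_camera(n); cv2.imwrite(f'pics/{n}0.png',c['color'][:,:,::-1]); np.save(n+'.npy',c,allow_pickle=True); return c
def load(n): return np.load(n+'.npy',allow_pickle=True).item()
def world(c,u,v,d=None,z=None):
    R=cv2.Rodrigues(np.array(c['rvec'],float))[0]; t=np.array(c['tvec'],float).ravel()
    r=R.T@np.array([(u-c['cx'])/c['fx'],(v-c['cy'])/c['fy'],1]); o=-R.T@t
    if z is not None: d=(z-o[2])/r[2]
    elif d is None: d=c['depth'][int(v),int(u)]
    return o+r*d
E
python3 -c "
from h import *
snap('top');snap('side');print(manip.state())"
```

```text
{'time_s': 0.1, 'qpos': array([-7.87814773e+01,  3.05587513e+00,  9.24860947e+01,  1.87877794e-05,
        8.45688013e+01, -6.81861631e+00]), 'qd': array([-0.03079191, -0.0741426 , -0.28358586,  0.03799834,  0.01180001,
       -0.04573454]), 'tau': array([ 8.24634826e-04, -3.94901955e+01, -3.71361887e+01, -6.16735019e-05,
        3.96898395e-03,  1.54963027e-05]), 'eef_pos': array([ 0.1934038 , -0.59371542,  0.23014051]), 'eef_rot': array([-1.79890015e+02, -1.31700403e-02,  1.80371246e+01]), 'wrist_force': array([-0.51789315,  0.42530569,  0.35320407]), 'ft_torque': array([0.04433459, 0.02354441, 0.00723355]), 'gripper_force': 0.0, 'width': 0.995004659049356}
```

View pics/top0.png

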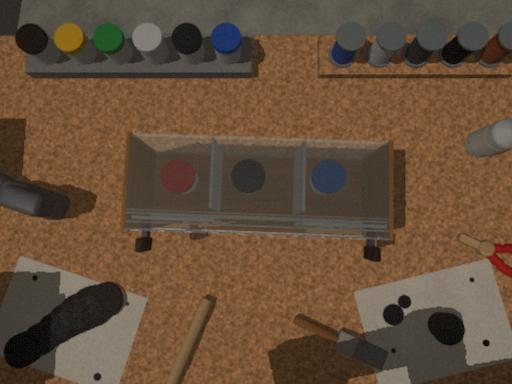

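View pics/side0.png

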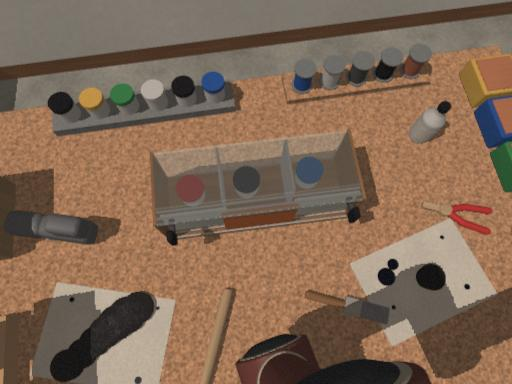

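The top picture shows the red lid at (178,176) and the blue lid at (328,177). The pulls are at about (143,243) and (372,253). I'll enlarge the area around the pulls to read them better.

```bash
python3 -c "
from h import *
c=load('top');im=c['color'][:,:,::-1]
a=im[215:265,110:180];b=im[215:265,340:410]
cv2.imwrite('pics/crop.png',np.clip(cv2.resize(np.hstack([a,b]),None,fx=5.5,fy=5.5,interpolation=cv2.INTER_CUBIC)*1.8,0,255).astype('uint8'))
for u,v in [(178,176),(328,177),(142,243),(143,246),(372,253),(372,256)]: print(u,v,world(c,u,v).round(3), world(c,u,v,z=.165).round(3))
np.set_printoptions(linewidth=200)
for p in (c,): 
  D=lambda us,vs:[[round(float(world(c,u,v)[2]),3) for u in us] for v in vs]
  print(*D(range(132,155,2),range(232,256,2)),sep='\n')
print('corners',[world(c,u,v,z=.17).round(3) for u,v in [(124,229),(392,236),(128,133),(394,142)]])
"
```

```text
178 176 [0.595 0.149 0.171] [0.596 0.15  0.165]
328 177 [ 0.595 -0.107  0.171] [ 0.595 -0.108  0.165]
142 243 [0.48  0.208 0.166] [0.48  0.209 0.165]
143 246 [0.475 0.208 0.161] [0.475 0.207 0.165]
372 253 [ 0.467 -0.181  0.164] [ 0.467 -0.18   0.165]
372 256 [ 0.462 -0.18   0.165] [ 0.462 -0.18   0.165]
[0.002, 0.0, 0.003, 0.0, 0.0, 0.141, 0.142, 0.14, 0.132, 0.001, -0.0, -0.0]
[0.0, 0.001, 0.002, 0.001, 0.002, 0.138, 0.14, 0.14, 0.13, 0.003, 0.002, 0.003]
[-0.0, 0.001, 0.001, 0.002, 0.001, 0.142, 0.14, 0.139, 0.129, -0.001, -0.001, 0.003]
[0.003, 0.001, 0.166, 0.166, 0.166, 0.165, 0.155, 0.144, 0.134, 0.122, 0.001, 0.002]
[0.002, 0.002, 0.167, 0.167, 0.166, 0.165, 0.156, 0.146, 0.134, 0.122, 0.0, 0.0]
[-0.001, 0.001, 0.165, 0.166, 0.167, 0.164, 0.156, 0.146, 0.132, 0.122, 0.001, 0.0]
[0.002, 0.002, 0.166, 0.165, 0.165, 0.166, 0.155, 0.145, 0.133, 0.122, 0.001, 0.002]
[0.002, 0.001, 0.167, 0.167, 0.165, 0.165, 0.154, 0.143, 0.132, 0.119, 0.004, -0.002]
[0.0, 0.001, 0.167, 0.167, 0.167, 0.165, 0.154, 0.144, 0.13, 0.119, 0.001, 0.0]
[0.005, 0.003, 0.165, 0.166, 0.165, 0.163, 0.15, 0.139, 0.0, 0.003, 0.004, 0.001]
[0.002, 0.002, 0.003, 0.003, 0.001, -0.001, 0.003, 0.001, 0.002, 0.002, 0.002, 0.001]
[0.001, 0.0, 0.0, 0.003, 0.003, 0.002, 0.003, 0.001, 0.001, 0.0, -0.001, 0.001]
corners [array([0.504, 0.239, 0.17 ]), array([ 0.496, -0.212,  0.17 ]), array([0.67 , 0.239, 0.17 ]), array([ 0.656, -0.221,  0.17 ])]
```

View pics/crop.png

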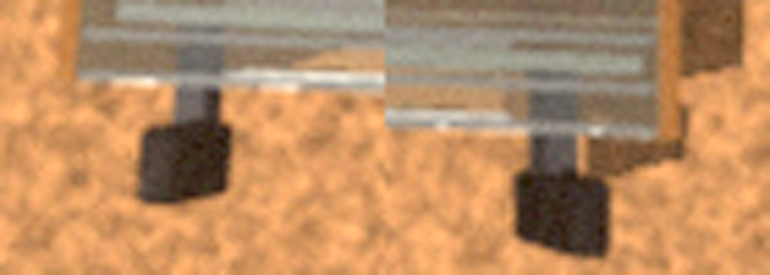

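The crop shows both pull tops clearly: dark blocks on stems, with the red pot's bay on the +y (left) side. Next I'll get the pull tops and the cabinet yaw from depth.

```bash
python3 -c "
from h import *
from scipy.spatial.transform import Rotation as Ro
c=load('top');P={}
for n,(u0,u1,v0,v1) in dict(L=(128,160,234,258),R=(350,395,240,268)).items():
  p=np.array([world(c,u,v) for v in range(v0,v1) for u in range(u0,u1)]); p=p[(p[:,2]>.160)&(p[:,2]<.172)]
  print(n,len(p),np.median(p[:,2]),p.min(0).round(3),p.max(0).round(3),p.mean(0).round(4)); 
  print(cv2.minAreaRect((p[:,:2]*1000).astype('float32'))); P[n]=p.mean(0)
d=P['L']-P['R'];yaw=np.arctan2(-d[0],d[1]);print('yaw',np.degrees(yaw),np.linalg.norm(d[:2]))
# side camera check of top
s=load('side')
for u,v in [(170,234),(352,210)]: print(world(s,u,v).round(3))
# rear/front cabinet edges: side walls outer (z~.17) left and right
for v in (150,180,210):
  row=[(u,world(c,u,v)) for u in list(range(118,135))+list(range(385,400))]
  k=[(u,w.round(3)) for u,w in row if abs(w[2]-.17)<.006]; print(v,k[0],k[-1])
x=np.array([np.cos(yaw),np.sin(yaw)]);y=np.array([-x[1],x[0]])
R=Ro.from_euler('xyz',manip.state()['eef_rot'],degrees=True);print(R.as_matrix().round(3),x,y)
"
```

```text
L 116 0.16569893531983643 [0.467 0.208 0.16 ] [0.489 0.221 0.169] [0.478  0.2141 0.1655]
((477.64239501953125, 214.43960571289062), (22.154132843017578, 13.584234237670898), 0.9183655977249146)
R 132 0.16599488090895181 [ 0.454 -0.194  0.16 ] [ 0.477 -0.179  0.169] [ 0.466  -0.1861  0.1655]
((465.3350524902344, -186.69207763671875), (14.789636611938477, 23.55481719970703), 89.3636474609375)
yaw -1.7267534446951067 0.4003275281894032
[0.479 0.214 0.163]
[ 0.472 -0.18   0.154]
150 (125, array([0.64 , 0.243, 0.17 ])) (392, array([ 0.641, -0.216,  0.172]))
180 (123, array([0.587, 0.243, 0.172])) (392, array([ 0.59 , -0.215,  0.172]))
210 (121, array([0.536, 0.244, 0.173])) (392, array([ 0.539, -0.214,  0.17 ]))
[[ 0.951  0.31  -0.   ]
 [ 0.31  -0.951  0.002]
 [ 0.    -0.002 -1.   ]] [ 0.9995459  -0.03013297] [0.03013297 0.9995459 ]
```

Red pot: left bay. The pull top measures z = 0.1655 (expected 0.165) and 22 x 14 mm, so it checks out. It stands at (0.478, 0.214), about cabinet y +198. The cabinet yaw is about -1.7°, so the door should travel about 98 mm. I'll turn the tool about +19.7° about its z axis and move out.

```bash
cat > g.py <<'E'
import sys
from h import *
from scipy.spatial.transform import Rotation as Ro
s=manip.state();R=Ro.from_euler('xyz',s['eef_rot'],degrees=True)
t=np.array(eval(sys.argv[1])); T=Ro.from_euler('xyz',[180,0,-1.73],degrees=True)
print('t',s['time_s'],'pos',s['eef_pos'].round(4),s['eef_rot'].round(2),'F',s['wrist_force'].round(1),'w',s['width'],s['gripper_force'],'\nshift',(R.inv().apply(t-s['eef_pos'])).round(4),'turn',np.degrees((R.inv()*T).as_rotvec()).round(2))
E
python3 -m jog '[[0,0,-0.005,0,0,6.57,1],[0,0,-0.005,0,0,6.57,1],[0,0,0,0,0,6.57,1],[0.0255,-0.032,0,0,0,0,1],[0.0255,-0.032,0,0,0,0,1],[0.0255,-0.032,0,0,0,0,1],[0.0255,-0.032,0,0,0,0,1],[0.0255,-0.032,0,0,0,0,1],[0.0255,-0.032,0,0,0,0,1],[0.0255,-0.032,0,0,0,0,1],[0.0255,-0.032,0,0,0,0,1],[0.0255,-0.032,0,0,0,0,1]]'
python3 g.py '[.478,.214,.235]'
```

```text
time_s: 1.1
eef_pos: [0.432, -0.3111, 0.2409]
eef_rot: [-180.0, 0.0, -1.7]
wrist_force: [1.3, -1.1, -0.6]
width: 0.999
gripper_force: 0.0
t 1.1 pos [ 0.432  -0.3111  0.2409] [-1.7998e+02  2.0000e-02 -1.6900e+00] F [ 1.3 -1.1 -0.6] w 0.9992312197517991 0.0 
shift [ 0.0305 -0.5263  0.006 ] turn [-0.02  0.02  0.04]
```

```bash
python3 -m jog '[[0.0025,-0.04,0,0,0,0,1],[0.0025,-0.04,0,0,0,0,1],[0.0025,-0.04,0,0,0,0,1],[0.0025,-0.04,0,0,0,0,1],[0.0025,-0.04,0,0,0,0,1],[0.0025,-0.04,0,0,0,0,1],[0.0025,-0.04,0,0,0,0,1],[0.0025,-0.04,0,0,0,0,1],[0.0025,-0.04,0,0,0,0,1],[0.0025,-0.04,0,0,0,0,1],[0.0025,-0.03,0,0,0,0,1],[0,0,0,0,0,0,1]]'
python3 g.py '[.478,.214,.235]'
```

```text
time_s: 2.1
eef_pos: [0.4708, 0.1204, 0.2408]
eef_rot: [-179.9, 0.1, -1.3]
wrist_force: [-0.4, -0.1, 0.3]
width: 1.002
gripper_force: 0.0
t 2.1 pos [0.4708 0.1204 0.2408] [-1.7989e+02  5.0000e-02 -1.3200e+00] F [-0.4 -0.1  0.3] w 1.0022614768814335 0.0 
shift [ 0.005  -0.0937  0.006 ] turn [-0.11  0.05  0.41]
```

```bash
python3 -m jog '[[0.002,-0.032,0.002,0,0,0.4,1],[0.002,-0.032,0.002,0,0,0,1],[0.001,-0.03,0.002,0,0,0,1],[0,0,0,0,0,0,1],[0,0,0,0,0,0,1]]'
python3 g.py '[.478,.214,.126]'
```

```text
time_s: 2.52
eef_pos: [0.4791, 0.2101, 0.2345]
eef_rot: [179.9, 0.1, -2.0]
wrist_force: [0.2, -0.4, -0.1]
width: 0.996
gripper_force: 0.0
t 2.5167 pos [0.4791 0.2101 0.2345] [ 1.7993e+02  9.0000e-02 -1.9600e+00] F [ 0.2 -0.4 -0.1] w 0.9960920697548638 0.0 
shift [-0.0011 -0.004   0.1085] turn [ 0.07  0.09 -0.23]
```

```bash
python3 -m jog '[[-0.001,-0.004,0.02,0,0,0,1],[0,0,0.025,0,0,0,1],[0,0,0.025,0,0,0,1],[0,0,0.02,0,0,0,1],[0,0,0.018,0,0,0,1],[0,0,0,0,0,0,1],[0,0,0,0,0,0,1]]'
python3 g.py '[.478,.214,.126]'
python3 -c "
from h import *
c=snap('side');cv2.imwrite('pics/s1.png',cv2.resize(c['color'][140:300,80:280,::-1],None,fx=3,fy=3))"
```

```text
time_s: 3.1
eef_pos: [0.478, 0.2123, 0.1264]
eef_rot: [179.9, 0.1, -2.2]
wrist_force: [-0.2, -0.2, 0.9]
width: 1.0
gripper_force: 0.0
t 3.1 pos [0.478  0.2123 0.1264] [ 1.7993e+02  1.4000e-01 -2.1600e+00] F [-0.2 -0.2  0.9] w 0.9996232462769014 0.0 
shift [-0.0001 -0.0017  0.0004] turn [ 0.07  0.14 -0.43]
```

View pics/s1.png

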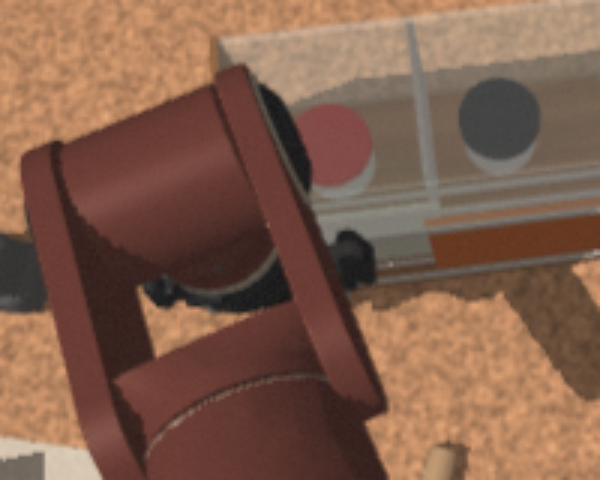

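The fingers (dark, at about (165,290) and (355,260) in the crop) straddle the hidden pull, and nothing is pressing. I'll close the gripper.

```bash
python3 -m jog '[[0,-0.0015,0,0,0,0.4,0],[0,0,0,0,0,0,-1],[0,0,0,0,0,0,-1],[0,0,0,0,0,0,-1],[0,0,0,0,0,0,-1],[0,0,0,0,0,0,-1],[0,0,0,0,0,0,-1],[0,0,0,0,0,0,-1],[0,0,0,0,0,0,-1]]'
python3 g.py '[.478,.214,.126]'
```

```text
time_s: 3.9
eef_pos: [0.4789, 0.2155, 0.1278]
eef_rot: [-180.0, -0.0, -2.4]
wrist_force: [-1.2, 0.8, 3.1]
width: 0.157
gripper_force: 59.5
t 3.9 pos [0.4789 0.2155 0.1278] [-1.7998e+02 -3.0000e-02 -2.4200e+00] F [-1.2  0.8  3.1] w 0.15665318807999953 59.54224705696106 
shift [-0.0008  0.0015  0.0018] turn [-0.01 -0.03 -0.69]
```

The gripper holds the pull: 13.3 mm wide at 60 N. I'll slide it along tool +y.

```bash
python3 -m jog '[[0,0.005,0,0,0,0,-1],[0,0.01,0,0,0,0,-1],[0,0.01,0,0,0,0,-1],[0,0.01,0,0,0,0,-1],[0,0.01,0,0,0,0,-1],[0,0.01,0,0,0,0,-1],[0,0.005,0,0,0,0,-1],[0,0,0,0,0,0,-1]]'
python3 g.py '[.475,.116,.126]'
```

```text
time_s: 4.57
eef_pos: [0.477, 0.1531, 0.1278]
eef_rot: [179.9, -0.1, -2.6]
wrist_force: [4.7, -2.3, 3.8]
width: 0.151
gripper_force: 60.1
t 4.5667 pos [0.477  0.1531 0.1278] [ 1.7989e+02 -1.3000e-01 -2.5600e+00] F [ 4.7 -2.3  3.8] w 0.1513135853327605 60.08748114109039 
shift [-0.0004  0.0372  0.0019] turn [ 0.11 -0.13 -0.83]
```

```bash
python3 -m jog '[[0.001,0.01,0,0,0,0,-1],[0,0.01,0,0,0,0,-1],[0,0.008,0,0,0,0,-1],[0,0.005,0,0,0,0,-1],[0,0,0,0,0,0,-1],[0,0,0,0,0,0,-1]]'
python3 g.py '[.475,.116,.126]'
python3 -m jog '[[0,0.002,0,0,0,0,-1],[0,0.002,0,0,0,0,-1],[0,0,0,0,0,0,-1],[0,0,0,0,0,0,-1]]'
python3 g.py '[.475,.116,.126]'
```

```text
time_s: 5.07
eef_pos: [0.4761, 0.1208, 0.1278]
eef_rot: [179.9, -0.0, -2.5]
wrist_force: [2.4, -2.9, 5.4]
width: 0.156
gripper_force: 60.3
t 5.0667 pos [0.4761 0.1208 0.1278] [ 1.7988e+02 -5.0000e-02 -2.5100e+00] F [ 2.4 -2.9  5.4] w 0.15605380640702546 60.26414215564728 
shift [-0.0009  0.0048  0.0018] turn [ 0.12 -0.05 -0.78]
time_s: 5.4
eef_pos: [0.476, 0.1185, 0.1278]
eef_rot: [-179.9, -0.1, -2.5]
wrist_force: [3.2, 4.2, 5.3]
width: 0.157
gripper_force: 60.0
t 5.4 pos [0.476  0.1185 0.1278] [-1.7992e+02 -7.0000e-02 -2.4800e+00] F [3.2 4.2 5.3] w 0.15702562287277522 60.02997815608978 
shift [-0.0009  0.0026  0.0018] turn [-0.08 -0.07 -0.75]
```

The force along y has flipped to +4 N, which is probably the stop. I'll push a little further to confirm.

```bash
python3 -m jog '[[0,0.002,0,0,0,0,-1],[0,0,0,0,0,0,-1],[0,0,0,0,0,0,-1]]'
python3 -m jog '[[0,0.002,0,0,0,0,-1],[0,0,0,0,0,0,-1],[0,0,0,0,0,0,-1]]'
python3 g.py '[.475,.116,.126]'
```

```text
time_s: 5.65
eef_pos: [0.476, 0.1185, 0.1278]
eef_rot: [-179.7, -0.1, -2.5]
wrist_force: [4.5, 12.9, 2.7]
width: 0.157
gripper_force: 60.2
time_s: 5.9
eef_pos: [0.476, 0.1185, 0.1278]
eef_rot: [-179.4, -0.1, -2.4]
wrist_force: [6.9, 22.8, 3.0]
width: 0.156
gripper_force: 61.2
t 5.9 pos [0.476  0.1185 0.1278] [-1.7941e+02 -1.3000e-01 -2.4500e+00] F [ 6.9 22.8  3. ] w 0.1563369268484218 61.16689145565033 
shift [-0.0009  0.0026  0.0018] turn [-0.59 -0.13 -0.72]
```

It's a firm stop: 23 N with no movement, after 97 mm of travel. I'll relax the push, open and rise.

```bash
python3 -m jog '[[0,-0.002,0,0,0,0,-1],[0,-0.002,0,0,0,0,-1],[0,0,0,0,0,0,-1]]'
python3 -m jog '[[0,0,0,0,0,0,0],[0,0,0,0,0,0,0.5],[0,0,0,0,0,0,0.7],[0,0,0,0,0,0,0.7],[0,0,0,0,0,0,0.7],[0,0,0,0,0,0,0.7]]'
python3 g.py '[.475,.116,.126]'
```

```text
time_s: 6.15
eef_pos: [0.476, 0.1185, 0.1278]
eef_rot: [-180.0, -0.1, -2.4]
wrist_force: [2.9, 3.3, 4.6]
width: 0.155
gripper_force: 60.3
time_s: 6.65
eef_pos: [0.4752, 0.118, 0.1268]
eef_rot: [180.0, 0.1, -2.5]
wrist_force: [-0.8, 0.1, 0.3]
width: 0.851
gripper_force: 0.0
t 6.65 pos [0.4752 0.118  0.1268] [ 1.7998e+02  6.0000e-02 -2.5000e+00] F [-0.8  0.1  0.3] w 0.8512973289742906 0.0 
shift [-0.0001  0.002   0.0008] turn [ 0.02  0.06 -0.77]
```

```bash
python3 -m jog '[[0,0,-0.015,0,0,0,0.7],[0,0,-0.025,0,0,0,0.7],[0,0,-0.03,0,0,0,0.7],[0,0,-0.03,0,0,0,0.7],[-0.02,0.03,-0.01,0,0,0,0.7],[-0.01,0.038,0,0,0,0,0.7],[0,0.038,0,0,0,0,0.7],[0,0.038,0,0,0,0,0.7],[0,0.038,0,0,0,0,0.7],[0,0.038,0,0,0,0,0.7],[0,0.03,0,0,0,0,0.7],[0,0,0,0,0,0,0.7]]'
python3 -m jog '[[-0.005,0.038,0,0,0,0,0.7],[-0.005,0.038,0,0,0,0,0.7],[-0.005,0.038,0,0,0,0,0.7],[0,0.03,0,0,0,0,0.7],[0,0,0,0,0,0,0.7],[0,0,0,0,0,0,0.7]]'
python3 -c "
from h import *
c=snap('top')
for n,(u0,u1,v0,v1) in dict(L=(170,240,234,262),R=(350,395,240,268)).items():
  p=np.array([world(c,u,v) for v in range(v0,v1) for u in range(u0,u1)]); p=p[(p[:,2]>.160)&(p[:,2]<.172)];print(n,len(p),p.mean(0).round(4))
"
```

```text
time_s: 7.65
eef_pos: [0.4341, -0.1346, 0.2373]
eef_rot: [179.9, 0.0, -2.8]
wrist_force: [-0.8, 0.1, 0.6]
width: 0.854
gripper_force: 0.0
time_s: 8.15
eef_pos: [0.4133, -0.2741, 0.237]
eef_rot: [-179.9, 0.0, -2.6]
wrist_force: [0.0, 0.5, -0.5]
width: 0.851
gripper_force: 0.0
L 116 [0.4753 0.1168 0.1656]
R 134 [ 0.4659 -0.186   0.1654]
```

View pics/top0.png

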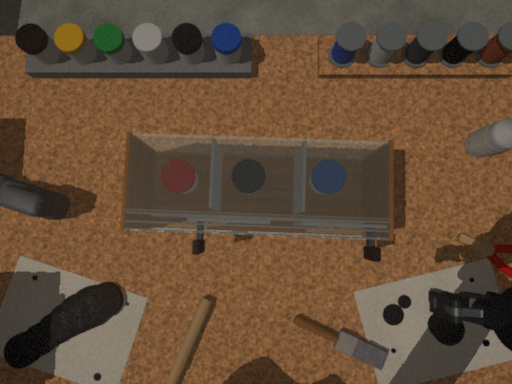

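The left pull is now at (198,246), 97 mm in and at its stop. The right pull is unchanged at (372,253), and the arm is clear.

```bash
python3 -c "
from cell import manip
print(manip.close_job())"
```

```text
the job is handed in; nothing more can be done
None
```

The red-lidded pot was in the left bay: I slid that door 97 mm to its inner stop behind the orange panel, let go and moved the arm clear, left the right door where it was, and handed the job in at about 8 s; no verdict was returned.

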